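# Lock the turned jar in its holder and set its screw lid

## Task

On the souvenir stall, first swing the wooden keeper bar of the holder shut until it rests fully home in its catch, so that the jar cannot lift or come out. Then screw the jar's turtle lid clockwise until it bottoms out, back it off a quarter turn so that the wood will not seize in the damp, and finish still gripping the lid there, with the keeper closed, the jar in its pocket and the other wares left where they stand.

Things in the scene. Friction and masses are not known exactly. Their poses are not given: they have to be found in the camera images.
- holder: Fixed wooden board 200 x 160 x 20 mm. Origin: centre of its underside, on the table; z up. On it, centred, low strips (to 29 mm above the table) make a square pocket for the jar's foot, 1.5 mm play each side. Hinge post at holder (70, -46) mm; C-shaped catch, open to the holder's -y side, at (-74, -46) mm, 16 mm long in x, its roof 51 mm above the table.
- keeper (a joint): Angle of the keeper bar about its upright hinge, rad: 0 = closed (hard stop; bar along the holder's -x, in the catch and over the edge of the jar's foot), growing as it swings out, anticlockwise from above, to the holder's -y side; up to 1.4. Starts open at 0.6 to 1.2. Stiff hinge: stays where it is left; about 0.5 N at the peg moves it.
- keeper_peg (a point): Centre of the top face of the round upright peg, 14 mm in diameter, near the keeper bar's free end: 72 mm above the table, 27 mm proud of the bar (195 x 18 x 10 mm, its top 44.5 mm above the table). 175 mm from the hinge axis; at holder (-105, -46) mm when closed.
- keeper_hinge (a point): Point on the keeper's upright hinge axis at holder (70, -46) mm, 39.5 mm above the table.
- jar: Loose turned wooden jar, 0.4 to 0.7 kg with its lid, standing in the holder's pocket: square foot 90 x 90 x 12 mm, round body 60 mm in diameter up to 62 mm above the foot's underside. Origin: centre of its underside, which rests 20 mm above the table; z up.
- lid: Round wooden screw lid on the jar, 56 mm in diameter, 24 mm high, fluted rim, a low turtle (11 mm high) carved on top, head along the lid's +x. Origin: centre of the lid's underside, on the jar's axis, 85 mm above the table when bottomed out; z up. Already started on the thread: it needs only turning and cannot come off. Grip it across the rim from above, at any yaw.
- lid_turn (a joint): Turn of the lid from bottomed out, rad: 0 = bottomed out (hard stop), positive = unscrewed (anticlockwise from above); a quarter turn is 1.571. Starts at 1.2 to 3.0; the thread reaches to 5.5. The lid rises 1 mm per rad of unscrewing (6.3 mm a turn) and stays where it is left; thread friction 0.06 N m.
- bowl: Bystander: wooden bowl, 74 mm wide, 30 mm high, beside the holder's +y edge. Origin under its centre. Leave it alone.
- turtle: Bystander: carved turtle, about 80 mm long, 21 mm high, beside the holder's +y edge. Origin under its centre. Leave it alone.
- spoon: Bystander: wooden spoon, 190 mm long, lying beyond the holder's +x edge. Leave it alone.
- cup_a: Bystander: wooden cup, 68 mm wide, 100 mm high. Origin under its centre. Leave it alone.
- cup_b: Bystander: wooden cup, 60 mm wide, 75 mm high. Origin under its centre. Leave it alone.
- plain_jar: Bystander: closed wooden jar with a small knob, 64 mm wide, 80 mm high, standing alone on the table, not in the holder. Origin under its centre. Leave it alone.
- fish: Bystander: carved fish, 83 mm long, 14 mm high. Origin under its centre. Leave it alone.
Mind the look-alikes: they are no part of the job. Leave any purple look-alike of the jar alone.

How it is judged:
By the outcome, as a careful person would: the job done as asked, in the order asked, and still so for the second after the job is handed in, while the arm keeps its last pose, push and grip.
It also fails if it takes over 67 s, if anything falls off the work surface, if the arm or the gripper's body presses on something with over 40 N, if the wrist force passes 120 N, or if a joint passes its speed limit or range.

## Robot

A 6-joint arm with a two-finger parallel gripper is mounted at the origin on the work surface. World frame = base frame: x ahead of the robot, y to its left, z up, the work surface at z = 0. Lengths are in m, angles in rad, forces in N, time in s.
With the tool pointing down it reaches from about 0.35 to 0.975 m from the base axis. Payload 4.9 kg.
Tool frame: the origin (TCP) lies between the finger pads; the fingertips stand 25 mm ahead of it and the grasp point (between the pads) lies 6 mm ahead of it; z points along the fingers, y is the line along which they close (so a half turn about z gives the same grasp; the last joint's range is limited). The gripper opens to 85 mm and grips with 20 to 120 N. Pads are 22 mm wide; open, the fingers measure 114 mm over their backs; the gripper's body (76 mm by 85 mm) begins 54 mm behind the grasp point. The pads swing forward as they close: fully open they stand 13 mm farther back than shut.
Start: joints at [1.223, 0.053, 1.613, -0, 1.476, -0.119], TCP at [0.142, 0.609, 0.256] pointing down, gripper open.
Joint ranges: [-3.01, 3.01], [-1.01, 2.22], [0.06, 2.58], [-1.02, 4.17], [0.09, 2.62], [-3.14, 3.14]. Speed limits (rad/s): [2.57, 2.57, 3.14, 3.14, 3.14, 3.14].

## Interface

Orientations are given as a unit quaternion [w, x, y, z].
In Python, from plant import manip gives the robot as it stands.
- The arm moves only by the shell command python3 -m inch 'ROWS'. ROWS is JSON, a list of rows, each a list of 3 entries, a list of its own where there are three numbers: the shift along the tool's x, y, z in m, then the turn, a rotation vector about the tool's x, y, z in rad, then the opening, from 0 (shut) to 1 (fully open). A call has 1 to 8 rows; each row shifts and turns the commanded pose from where the row before left it, along the tool's axes as they then stand; what a row does not reach is not made up. A row lasts 1/10 s, in which the tool goes at most 50 mm and 8.59 degrees, less where a joint would pass 70% of its speed; a pose out of reach is approached as far as the arm can. A call with a gripper value outside its range is refused whole. The fingers move at their own pace and stop on an object; the grip force is fixed at half the most. Time passes only in rows, so rows that do not move let the fingers close. It gives the time, the measured TCP pose, the force, the opening and the grip force at its end, in the units of the state.
- manip.state(): the state, without advancing time (a new reading comes with each control period).
- manip.grab_frame(name): name is "scene" or "top" or "wrist"; returns (picture, depth): 480x640x3 uint8, red, green, blue; 480x640 float32, m along the optical axis (not along the pixel's ray), 0 where there is no reading.
- manip.camera_params(name): a dict with "camera_matrix" (3x3 intrinsics, pixels), "k1" (the pictures are not rectified: a ray, as slopes to the right and down, at radius r is drawn at 1 + k1 r^2 times it, then the intrinsics apply), "rvec" (rotation vector, rad) and "tvec" (3), from world to camera coordinates, as OpenCV has them. Camera axes: x right, y down, z forward; pixel columns grow to the right and rows downward; lengths in m; the calibration is good to about 2 mm. A picture is of the moment at which its call begins: read the wrist's pose just before it. camera_params takes no time and is no camera call; for the wrist camera it gives the pose at the moment of the call.
- manip.job_done(): hands the job in; it is judged then, once.
Trained networks look in the newest picture that a camera, given by its name, has taken for a name from the list of things; names that differ only in an ending like _2 or _b are one class to them, and where a whole thing is asked for, a point or a joint stands for the part that bears it (a point fixed in the world has none). Each returns a list of dicts, best first, with "score" (0 to 1); they miss things now and then, are a little off and sometimes report something else, mostly with a low value. They report only what shows in the picture. A call takes as long as a camera call. They do not tell look-alikes from the thing itself.
- manip.look_for(camera, label): "point" ([x, y, z] in m, in world coordinates, good to about 4 mm: the middle of the surface that is visible of it).
The state is a dict: "time": time; "joint_pos": joint angles; "joint_vel": joint speeds; "joint_efforts": joint torques, N m; "tool_pos": TCP position; "tool_rot": TCP orientation; "contact_force": force on the tool from outside, world axes, zero at the start; "ft_torque": the same for the moment, N m; "gripper_width": opening from 0.0 (shut) to 1.0 (fully open); "grasp_force": force on a finger pad.
Only numpy, scipy, OpenCV 4.12 (cv2) and the standard library are available. Lean on these libraries where they do the work, as an engineer would, in place of code of your own. Each camera call takes 0.05 s, during which the arm holds its last target. There are 200 camera calls.

## Working session

There is one attempt and no reset: what is moved stays moved. The work goes in short steps, Python scripts to look and compute and a shell command to move; the robot and the scene stay as the last step left them, time stands still between calls to the robot, and variables do not carry over. Pictures are saved under pics/ and viewed, at most 10 in all, crops included, and the job is handed in when it is done.

```bash
ls; mkdir -p pics; cat > h.py <<'E'
import numpy as np, cv2
from plant import manip
from scipy.spatial.transform import Rotation as R
def cam(n):
    p=manip.camera_params(n); return np.array(p["camera_matrix"]),p["k1"],R.from_rotvec(np.ravel(p["rvec"])),np.ravel(p["tvec"])
def proj(n,P):
    K,k,r,t=cam(n); c=r.apply(np.atleast_2d(P))+t; s=c[:,:2]/c[:,2:]; s=s*(1+k*(s**2).sum(1,keepdims=True))
    return s@K[:2,:2].T+K[:2,2]
def world(n,uv,d):
    K,k,r,t=cam(n); q=cv2.undistortPoints(np.array(uv,float).reshape(-1,1,2),K,np.array([k,0,0,0.])).reshape(-1,2)
    d=np.ravel(d); return r.inv().apply(np.c_[q*d[:,None],d]-t)
def world_z(n,uv,z):
    K,k,r,t=cam(n); q=cv2.undistortPoints(np.array(uv,float).reshape(-1,1,2),K,np.array([k,0,0,0.])).reshape(-1,2)
    o=r.inv().apply(-t); v=r.inv().apply(np.c_[q,np.ones(len(q))]); return o+v*((z-o[2])/v[:,2])[:,None]
def save(n,f):
    a,d=manip.grab_frame(n); cv2.imwrite(f,a[:,:,::-1]); np.save(f+'.npy',d); return a,d
E
python3 - <<'E'
from h import *
s=manip.state(); print(s)
for c in("top","scene"):
    save(c,f'pics/{c}0.png')
    for l in("holder","keeper","keeper_peg","jar","lid"):
        print(c,l,[(np.round(x["point"],3).tolist(),round(x["score"],2)) for x in manip.look_for(c,l)[:3]])
E
```

```text
pics
{'time': 0.0, 'joint_pos': array([ 1.22300086e+00,  5.33569536e-02,  1.61433229e+00, -1.32326216e-05,
        1.47598605e+00, -1.19045230e-01]), 'joint_vel': array([-0.00028326, -0.00052772,  0.0004511 , -0.00026698,  0.00205398,
        0.00026336]), 'joint_efforts': array([-9.09307764e-04, -3.93668675e+01, -3.70179713e+01, -8.69686505e-05,
        6.86953063e-03,  3.91529966e-06]), 'tool_pos': array([0.14155514, 0.60815872, 0.25504003]), 'tool_rot': array([-2.34456887e-04,  1.14125220e-01,  9.93465827e-01, -1.01460450e-03]), 'contact_force': array([-0.57227331, -0.59114824,  0.23952746]), 'ft_torque': array([-0.01693606, -0.01854963,  0.0402338 ]), 'grasp_force': 0.0, 'gripper_width': 0.9958275067680142}
top holder [([0.569, 0.102, 0.021], 0.91), ([0.581, 0.118, 0.112], 0.75)]
top keeper [([0.581, 0.018, 0.045], 0.9)]
top keeper_peg [([0.581, 0.018, 0.046], 0.79)]
top jar [([0.571, 0.112, 0.03], 0.66), ([0.394, 0.26, 0.012], 0.62)]
top lid [([0.582, 0.115, 0.112], 0.81), ([0.399, 0.268, 0.087], 0.69), ([0.385, 0.427, 0.098], 0.18)]
scene holder [([0.622, 0.084, 0.019], 0.83), ([0.707, 0.041, 0.014], 0.74)]
scene keeper [([0.582, 0.016, 0.043], 0.7)]
scene keeper_peg [([0.585, 0.019, 0.047], 0.91)]
scene jar [([0.413, 0.257, 0.031], 0.9), ([0.37, 0.073, 0.032], 0.89), ([0.602, 0.109, 0.059], 0.7)]
scene lid [([0.59, 0.113, 0.11], 0.93), ([0.361, 0.07, 0.091], 0.89), ([0.403, 0.261, 0.09], 0.84)]
```

View pics/top0.png

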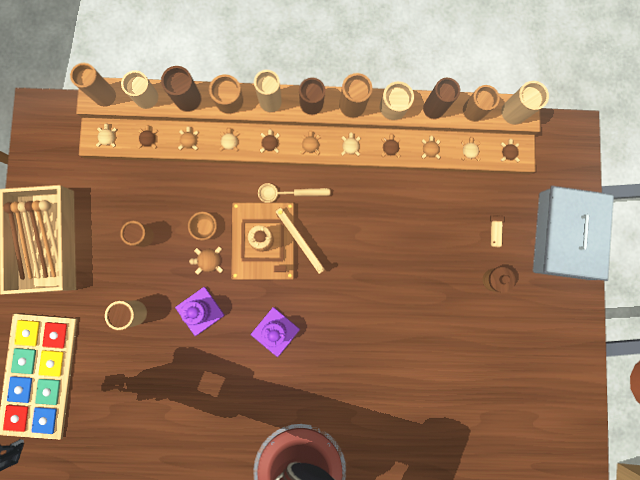

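View pics/scene0.png

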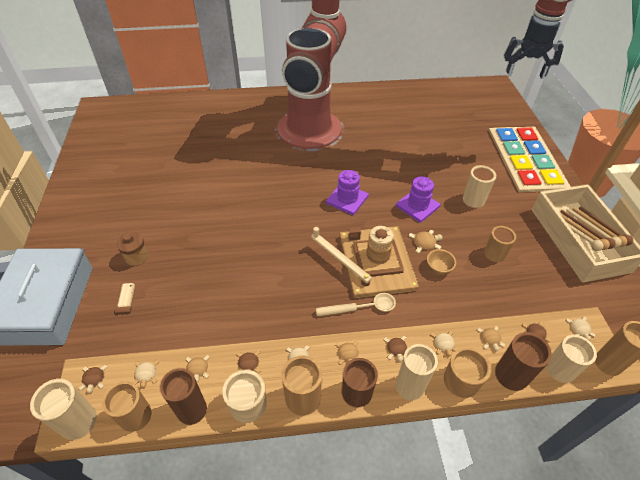

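The top view shows the holder at (264,241), its hinge at (281,213), and the bar open with its peg near (321,269). The catch is near (283,268). Two purple look-alikes stand at (198,312) and (274,332), between the robot and the holder. I'll measure the board and peg from the depth image.

```bash
cat > m.py <<'E'
from h import *
def cloud(c,d):
    v,u=np.mgrid[0:480,0:640]; m=(d>0)
    P=np.full((480,640,3),np.nan); P[m]=world(c,np.c_[u[m],v[m]],d[m]); return P
E
python3 - <<'E'
from m import *
d=np.load('pics/top0.png.npy'); P=cloud('top',d); z=P[...,2]
roi=np.zeros_like(z,bool); roi[195:290,225:335]=1
print('table z',np.nanmedian(P[330:345,350:450,2]))
b=roi&(z>.014)&(z<.034)
n,l,st,_=cv2.connectedComponentsWithStats(b.astype(np.uint8)); k=1+st[1:,4].argmax()
q=P[l==k][:,:2]; print('board',len(q),cv2.minAreaRect((q*1000).astype(np.float32)))
k=roi&(z>.040)&(z<.048); print('bar',k.sum(),cv2.minAreaRect((P[k][:,:2]*1000).astype(np.float32)))
k=roi&(z>.06)&(P[...,1]<.06);print('peg',k.sum(),P[k].round(3).tolist())
k=roi&(z>.095)&(P[...,1]>.06);print('lid',k.sum(),P[k].mean(0),P[k].min(0),P[k].max(0))
K,kk,r,t=cam('wrist');print('wrist cam pos',r.inv().apply(-t),'fwd',r.inv().as_matrix()[:,2],'right',r.inv().as_matrix()[:,0],K[0,0])
E
```

```text
table z -0.001043235054780009
board 3834 ((587.3107299804688, 116.08952331542969), (206.4310760498047, 160.2939910888672), 1.8263378143310547)
bar 490 ((555.5067138671875, 58.10282897949219), (194.54832458496094, 114.11046600341797), 36.95702362060547)
peg 27 [[0.52, -0.029, 0.073], [0.52, -0.032, 0.07], [0.52, -0.034, 0.065], [0.517, -0.027, 0.073], [0.517, -0.029, 0.069], [0.518, -0.032, 0.062], [0.518, -0.034, 0.068], [0.518, -0.037, 0.068], [0.515, -0.027, 0.07], [0.515, -0.029, 0.073], [0.515, -0.032, 0.069], [0.515, -0.034, 0.072], [0.515, -0.037, 0.073], [0.515, -0.039, 0.071], [0.512, -0.027, 0.067], [0.512, -0.03, 0.069], [0.512, -0.032, 0.071], [0.512, -0.034, 0.07], [0.513, -0.037, 0.071], [0.513, -0.039, 0.071], [0.51, -0.027, 0.063], [0.51, -0.03, 0.072], [0.51, -0.032, 0.069], [0.51, -0.035, 0.07], [0.51, -0.037, 0.071], [0.508, -0.032, 0.069], [0.508, -0.035, 0.068]]
lid 447 [0.58174878 0.11489619 0.11236957] [0.55441405 0.08735577 0.09582443] [0.6098624  0.14367655 0.12374552]
wrist cam pos [0.06361306 0.62587971 0.37249396] fwd [ 0.3032744  -0.06922519 -0.95038546] right [0.22555272 0.97423044 0.00101336] 422.3758060992994
```

```bash
python3 -m inch '[[[-0.033,-0.028,0],[0,0,0],1],[[-0.033,-0.028,0],[0,0,0],1],[[-0.033,-0.028,0],[0,0,0],1],[[-0.033,-0.028,0],[0,0,0],1],[[-0.033,-0.028,0],[0,0,0],1],[[-0.033,-0.028,0],[0,0,0],1],[[-0.033,-0.028,0],[0,0,0],1],[[-0.033,-0.028,0],[0,0,0],1]]'
python3 -m inch '[[[-0.033,-0.028,0],[0,0,0],1],[[-0.033,-0.028,0],[0,0,0],1],[[-0.033,-0.028,0],[0,0,0],1],[[-0.033,-0.028,0],[0,0,0],1],[[-0.033,-0.028,0],[0,0,0],0.5],[[-0.033,-0.028,0],[0,0,0],0.5],[[-0.033,-0.028,0],[0,0,-0.13],0.4],[[-0.033,-0.028,0],[0,0,-0.13],0.4]]'
python3 - <<'E'
from m import *
print(manip.state())
c='wrist'; a,d=save(c,'pics/w1.png'); P=cloud(c,d); z=P[...,2]
for l in("holder","keeper_peg","lid"): print(l,[(np.round(x["point"],3).tolist(),round(x["score"],2)) for x in manip.look_for(c,l)[:3]])
near=(abs(P[...,0]-.58)<.15)&(abs(P[...,1]-.08)<.17)
k=near&(z>.066)&(z<.078)&(P[...,1]<.03)&(P[...,0]<.6);print('peg',k.sum(),np.median(P[k],0) if k.any() else 0,P[k].min(0),P[k].max(0))
k=near&(z>.095)&(P[...,1]>.06);print('lid',k.sum(),cv2.minEnclosingCircle((P[k][:,:2]*1000).astype(np.float32)))
b=near&(z>.014)&(z<.034)
n,l,st,_=cv2.connectedComponentsWithStats(b.astype(np.uint8)); i=1+st[1:,4].argmax()
print('board',cv2.minAreaRect((P[l==i][:,:2]*1000).astype(np.float32)))
E
```

```text
time: 1.4
tool_pos: [0.3488, 0.3292, 0.2566]
tool_rot: [0.0, 0.114, 0.993, 0.0]
contact_force: [0.5, 0.6, -0.3]
gripper_width: 0.999
grasp_force: 0.0
time: 2.2
tool_pos: [0.5594, 0.0544, 0.2566]
tool_rot: [0.0, -0.018, 1.0, -0.0]
contact_force: [1.8, 0.4, 0.1]
gripper_width: 0.399
grasp_force: 0.0
{'time': 2.2, 'joint_pos': array([-3.54489466e-02, -9.76011036e-02,  1.76033211e+00,  1.47581168e-05,
        1.47831986e+00, -1.64203086e+00]), 'joint_vel': array([-0.55972385,  0.64767564, -0.59305284,  0.00498724, -0.06425216,
       -1.84635395]), 'joint_efforts': array([  1.51792657, -35.97165585, -34.48051929,  -0.16511673,
         0.14446723,   1.51231293]), 'tool_pos': array([0.55940532, 0.05441175, 0.25658285]), 'tool_rot': array([ 2.70899237e-04, -1.78911610e-02,  9.99839904e-01, -7.10577966e-06]), 'contact_force': array([1.79320679, 0.37296245, 0.10240736]), 'ft_torque': array([ 0.02790904,  0.01407788, -0.02396225]), 'grasp_force': 0.0, 'gripper_width': 0.3985387193320417}
holder [([0.544, 0.089, 0.021], 0.59)]
keeper_peg [([0.57, 0.014, 0.042], 0.79)]
lid [([0.416, 0.25, 0.073], 0.81), ([0.577, 0.11, 0.108], 0.63)]
peg 320 [ 0.51467951 -0.03813233  0.0702678 ] [ 0.50804678 -0.04489878  0.066126  ] [ 0.52173842 -0.03164591  0.07281015]
lid 27852 ((574.3988037109375, 94.27212524414062), 45.7519645690918)
board ((583.2648315429688, 109.1745834350586), (199.47149658203125, 160.4685516357422), 2.0085628032684326)
```

View pics/w1.png

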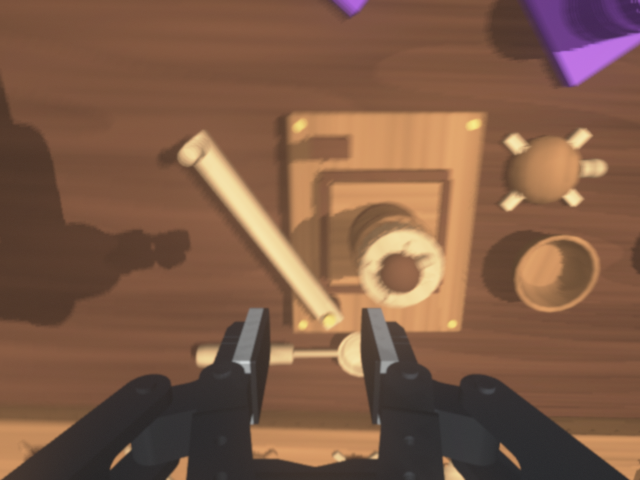

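The wrist view, in which image up is toward the base, shows the peg at (192,150), the hinge end at (330,320), the lid at (400,266) and the catch at (330,147). The arm was still settling, so I'll measure again now that it is at rest.

```bash
cat > me.py <<'E'
from m import *
c='wrist'; K0=manip.camera_params(c); a,d=save(c,'pics/wtmp.png'); P=cloud(c,d); z=P[...,2]
s=manip.state();print(s['tool_pos'].round(4),s['tool_rot'].round(4),s['joint_pos'].round(3))
near=(abs(P[...,0]-.58)<.15)&(abs(P[...,1]-.08)<.17)
k=near&(z>.066)&(z<.078)&(P[...,1]<.03)&(P[...,0]<.6);print('peg',k.sum(),np.median(P[k],0) if k.any() else 0,P[k].min(0),P[k].max(0))
k=near&(z>.085)&(z<.13)&(abs(P[...,0]-.582)<.04)&(abs(P[...,1]-.114)<.04);print('lid',k.sum(),cv2.minEnclosingCircle((P[k][:,:2]*1000).astype(np.float32)), np.percentile(z[k],[5,50,95,99]))
b=near&(z>.014)&(z<.034)
n,l,st,_=cv2.connectedComponentsWithStats(b.astype(np.uint8)); i=1+st[1:,4].argmax()
(x,y),wh,an=r=cv2.minAreaRect((P[l==i][:,:2]*1000).astype(np.float32)); print('board',r)
if an>45: an-=90
psi=np.radians(an); Rm=np.array([[np.cos(psi),-np.sin(psi)],[np.sin(psi),np.cos(psi)]])
f=lambda p:np.array([x,y])+Rm@p
H=f([70,-46]); print('hinge',H,'catch',f([-74,-46]))
for t in (0,.1,.2,.3,.4,.5,.6,.7): print(t,(H+175*np.array([-np.cos(psi+t),-np.sin(psi+t)])).round(1))
E
python3 me.py
```

```text
[0.5584 0.0564 0.2561] [-3.000e-04 -1.510e-02  9.999e-01  2.000e-04] [-0.032 -0.099  1.762  0.     1.479 -1.633]
peg 323 [ 0.51045732 -0.0321676   0.07037435] [ 0.50399047 -0.03946588  0.06600636] [ 0.51755108 -0.02618717  0.07229146]
lid 5852 ((578.756591796875, 115.28339385986328), 29.54557991027832) [0.09725115 0.11013945 0.11969902 0.12062695]
board ((578.8569946289062, 114.97531127929688), (199.20135498046875, 160.6363525390625), 1.837046504020691)
hinge [650.29564033  71.24294454] catch [506.36965032  66.62673411]
0 [475.4  65.6]
0.1 [476.8  48.2]
0.2 [480.  31.]
0.3 [484.9  14.2]
0.4 [491.4  -2. ]
0.5 [499.5 -17.5]
0.6 [509.1 -32.1]
0.7 [520.1 -45.7]
```

```bash
python3 -m inch '[[[0.017,-0.029,0],[0,0,0],0.4],[[0.017,-0.029,0],[0,0,0],0.4],[[0.017,-0.029,0],[0,0,0],0.4],[[0,0,0.035],[0,0,0],0.4],[[0,0,0.035],[0,0,0],0.4],[[0,0,0.035],[0,0,0],0.4],[[0,0,0],[0,0,0],0.4],[[0,0,0],[0,0,0],0.4]]'
python3 me.py | head -2
```

```text
time: 3.25
tool_pos: [0.5099, -0.0313, 0.1516]
tool_rot: [-0.0, -0.016, 1.0, 0.0]
contact_force: [-0.2, -0.7, 0.1]
gripper_width: 0.401
grasp_force: 0.0
[ 0.5111 -0.0317  0.1532] [ 1.200e-03 -1.610e-02  9.999e-01 -2.000e-04] [-0.207 -0.134  1.972  0.     1.302 -1.81 ]
peg 611 [ 0.51091475 -0.03498084  0.07189671] [ 0.50510379 -0.04192963  0.06608647] [ 0.51883731 -0.0281866   0.07426718]
```

View pics/wtmp.png

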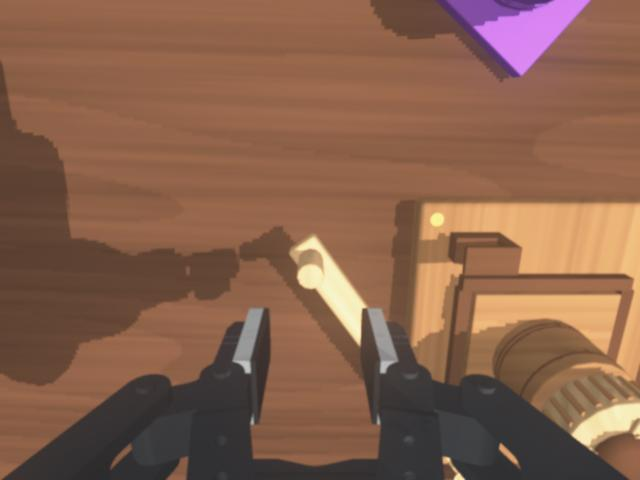

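The peg at (311,268) sits between the open fingers. I'll descend and narrow the fingers around it.

```bash
python3 -m inch '[[[0,0,0.026],[0,0,0],0.4],[[0,0,0.026],[0,0,0],0.4],[[0,0,0.024],[0,0,0],0.4],[[0,0,0],[0,0,0],0.28],[[0,0,0],[0,0,0],0.28]]'
python3 -m inch '[[[0.005,0.008,0],[0,0,0],0.28],[[0.005,0.008,0],[0,0,0],0.28],[[0.004,0.008,0],[0,0,0],0.28],[[0.004,0.008,0],[0,0,0],0.28]]'
```

```text
time: 3.8
tool_pos: [0.5118, -0.0323, 0.0775]
tool_rot: [0.001, -0.016, 1.0, -0.0]
contact_force: [0.1, 0.4, 0.6]
gripper_width: 0.284
grasp_force: 0.0
time: 4.2
tool_pos: [0.4913, -0.0001, 0.076]
tool_rot: [0.001, -0.016, 1.0, -0.0]
contact_force: [0.3, -1.2, 0.0]
gripper_width: 0.279
grasp_force: 0.2
```

```bash
python3 -m inch '[[[0.003,0.008,0],[0,0,0],0.28],[[0.003,0.008,0],[0,0,0],0.28],[[0.002,0.008,0],[0,0,0],0.28],[[0.002,0.009,0],[0,0,0],0.28],[[0.001,0.008,0],[0,0,0],0.28],[[0.001,0.009,0],[0,0,0],0.28],[[0,0,0],[0,0,0],0.28]]'
python3 -m inch '[[[0.001,0.006,0],[0,0,0],0.28],[[0,0.005,0],[0,0,0],0.28],[[0,0,0],[0,0,0],0.28]]'
```

```text
time: 4.9
tool_pos: [0.4777, 0.0498, 0.0752]
tool_rot: [0.0, -0.016, 1.0, 0.0]
contact_force: [-0.6, -0.7, 0.7]
gripper_width: 0.284
grasp_force: 0.0
time: 5.2
tool_pos: [0.4766, 0.0602, 0.0753]
tool_rot: [0.0, -0.016, 1.0, 0.0]
contact_force: [-0.2, 0.5, -0.3]
gripper_width: 0.279
grasp_force: 0.0
```

```bash
for i in 1; do :; done; python3 -m inch '[[[0,0.003,0],[0,0,0],0.28],[[0,0.003,0],[0,0,0],0.28],[[0,0.002,0],[0,0,0],0.28],[[0,0,0],[0,0,0],0.28]]'
python3 -m inch '[[[0,0.002,0],[0,0,0],0.28],[[0,0,0],[0,0,0],0.28]]'
```

```text
time: 5.6
tool_pos: [0.4763, 0.0679, 0.0753]
tool_rot: [0.0, -0.016, 1.0, 0.0]
contact_force: [0.7, 0.5, -0.5]
gripper_width: 0.282
grasp_force: 0.0
time: 5.8
tool_pos: [0.4763, 0.0698, 0.0753]
tool_rot: [0.0, -0.016, 1.0, 0.0]
contact_force: [0.2, -0.9, -1.1]
gripper_width: 0.281
grasp_force: 0.0
```

```bash
python3 -m inch '[[[0,0.002,0],[0,0,0],0.28],[[0,0,0],[0,0,0],0.28]]'
python3 -m inch '[[[0,0.002,0],[0,0,0],0.28],[[0,0,0],[0,0,0],0.28]]'
python3 - <<'E'
from h import *
save('wrist','pics/w3.png')
E
```

```text
time: 6.0
tool_pos: [0.4762, 0.0708, 0.0753]
tool_rot: [-0.0, -0.016, 1.0, -0.001]
contact_force: [0.6, -5.2, 0.8]
gripper_width: 0.281
grasp_force: 2.4
time: 6.2
tool_pos: [0.4762, 0.0711, 0.0753]
tool_rot: [-0.0, -0.016, 1.0, -0.003]
contact_force: [-0.7, -11.8, 0.5]
gripper_width: 0.281
grasp_force: 5.9
```

View pics/w3.png

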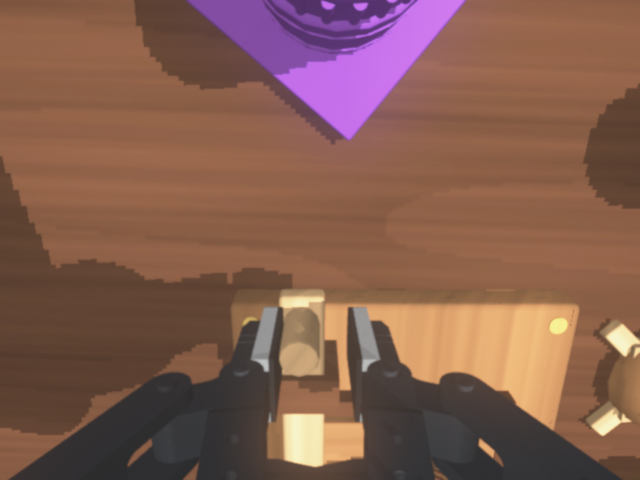

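The peg is at its hard stop: the fingers felt 12 N at the predicted closed position, and the bar lies along the board edge. I'll release it, rise and go over the lid.

```bash
python3 -m inch '[[[0,-0.006,0],[0,0,0],0.3],[[0,0,-0.01],[0,0,0],0.3],[[0,0,-0.045],[0,0,0],0.6],[[0,0,-0.045],[0,0,0],1],[[0,0,-0.045],[0,0,0],1],[[-0.035,0.0155,0],[0,0,0],1],[[-0.035,0.0155,0],[0,0,0],1],[[-0.035,0.0155,0],[0,0,0],1]]'
python3 -m inch '[[[0,0,0],[0,0,0],1],[[0,0,0],[0,0,0],1]]'
python3 me.py; python3 - <<'E'
from m import *
a,d=save('scene','pics/s2.png'); cv2.imwrite('pics/s2c.png',cv2.resize(a[200:320,290:450,::-1],(800,600)))
a,d=save('top','pics/t2.png'); P=cloud('top',d); z=P[...,2]
k=(z>.06)&(z<.08)&(abs(P[...,0]-.49)<.04)&(abs(P[...,1]-.05)<.05); print('peg',k.sum(),P[k].mean(0) if k.any() else 0)
E
```

```text
time: 7.05
tool_pos: [0.5813, 0.1186, 0.2226]
tool_rot: [0.002, -0.016, 1.0, 0.0]
contact_force: [0.6, 0.4, -0.8]
gripper_width: 0.998
grasp_force: 0.0
time: 7.25
tool_pos: [0.5799, 0.118, 0.2204]
tool_rot: [-0.0, -0.016, 1.0, 0.0]
contact_force: [-0.5, 0.1, 0.5]
gripper_width: 0.998
grasp_force: 0.0
[0.5794 0.1177 0.2205] [-3.000e-04 -1.580e-02  9.999e-01  1.000e-04] [ 0.074 -0.002  1.729  0.     1.415 -1.528]
peg 25 [0.47924983 0.06576412 0.07099854]Traceback (most recent call last):
  File "me.py", line 5, in <module>
    k=near&(z>.066)&(z<.078)&(P[...,1]<.03)&(P[...,0]<.6);print('peg',k.sum(),np.median(P[k],0) if k.any() else 0,P[k].min(0),P[k].max(0))
                                                                                                                  ~~~~~~~~^^^
    return umr_minimum(a, axis, None, out, keepdims, initial, where)
ValueError: zero-size array to reduction operation minimum which has no identity
```

View pics/wtmp.png

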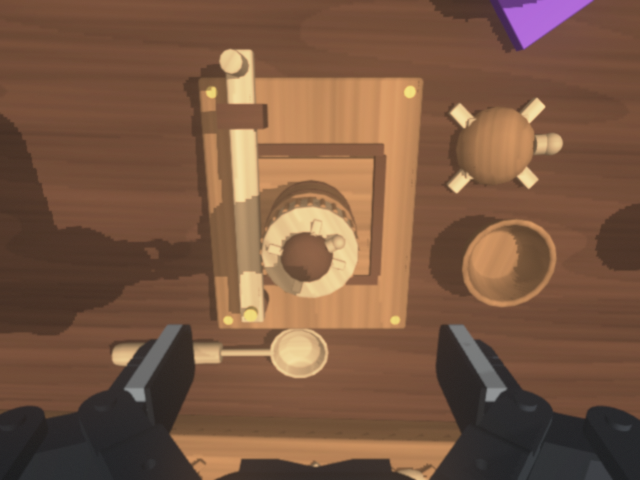

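View pics/s2c.png

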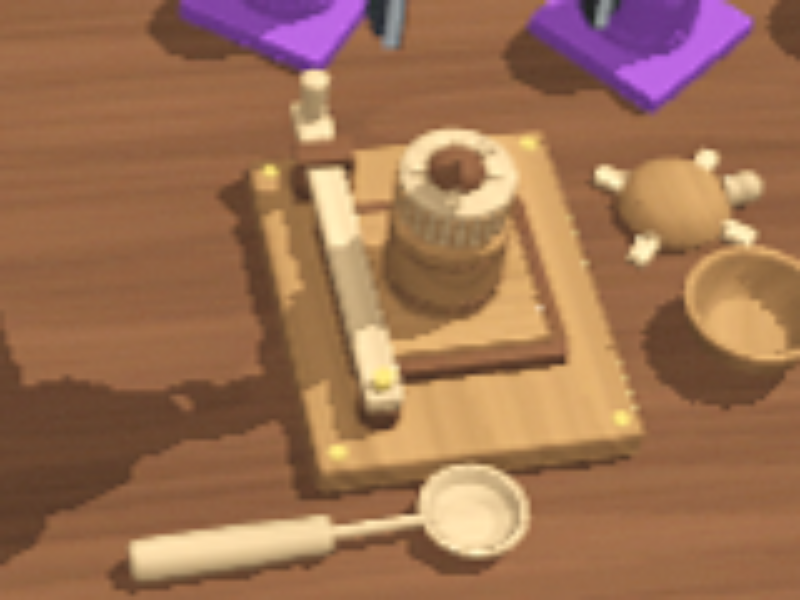

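The keeper runs through the catch at (242,117) and lies parallel to the board edge, with the peg at (233,62). Next I'll find the lid centre from the same frame.

```bash
python3 - <<'E'
from m import *
d=np.load('pics/wtmp.png.npy'); P=cloud('wrist',d); z=P[...,2]
k=(abs(P[...,0]-.58)<.05)&(abs(P[...,1]-.115)<.05)&(z>.095)&(z<.13)
print(k.sum(),np.percentile(z[k],[5,25,50,95,99.5]))
k2=k&(z>.102)&(z<.125)
print(cv2.minEnclosingCircle((P[k2][:,:2]*1000).astype(np.float32)),P[k2].min(0),P[k2].max(0))
E
```

```text
7577 [0.10627047 0.10967459 0.11046212 0.11991948 0.1210995 ]
((578.8255004882812, 113.40553283691406), 29.40168571472168) [0.54943955 0.08444592 0.10200839] [0.60749513 0.14213122 0.121978  ]
```

```bash
python3 -m inch '[[[0,-0.003,0.033],[0,0,0],1],[[0,0,0.033],[0,0,0],1],[[0,0,0.033],[0,0,0],1],[[0,0,0.009],[0,0,0],1],[[0,0,0],[0,0,0],1],[[0,0,0],[0,0,0],0.72],[[0,0,0],[0,0,0],0.72]]'
python3 -m inch '[[[0,0,0],[0,0,0],0.6],[[0,0,0],[0,0,0],0.6],[[0,0,0],[0,0,0],0.5],[[0,0,0],[0,0,0],0.5]]'
python3 -c "
from h import *
s=manip.state();print(s['ft_torque'],s['joint_pos'].round(3))
save('scene','pics/s3.png');a=cv2.imread('pics/s3.png');cv2.imwrite('pics/s3c.png',cv2.resize(a[160:310,290:450],(640,600)))"
```

```text
time: 8.1
tool_pos: [0.5814, 0.1145, 0.1151]
tool_rot: [0.002, -0.016, 1.0, 0.0]
contact_force: [0.3, 0.6, 0.2]
gripper_width: 0.726
grasp_force: 0.0
time: 8.5
tool_pos: [0.5814, 0.1149, 0.1154]
tool_rot: [0.002, -0.016, 1.0, 0.0]
contact_force: [-1.9, 1.0, 5.6]
gripper_width: 0.632
grasp_force: 62.1
[0.06769728 0.30623868 0.00793062] [ 6.900e-02  1.010e-01  1.807e+00  1.000e-03  1.229e+00 -1.533e+00]
```

View pics/s3c.png

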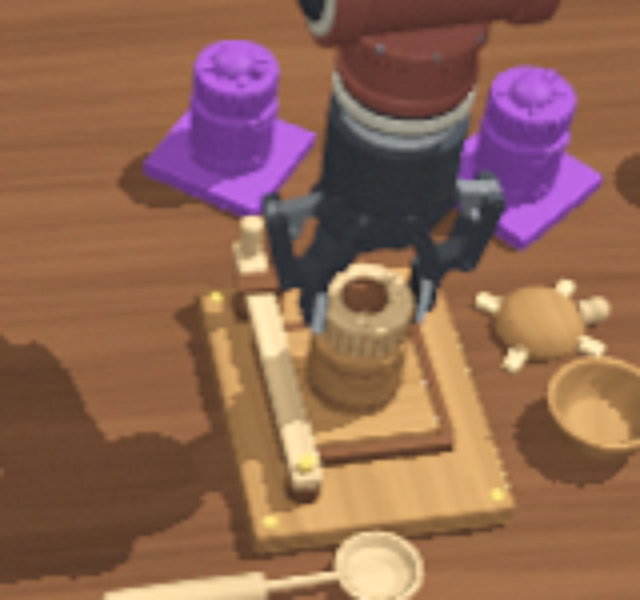

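Both pads hold the lid rim at 62 N. I'll start screwing clockwise and watch force and torque.

```bash
cat > s.py <<'E'
from h import *
s=manip.state(); r=R.from_quat(np.roll(s['tool_rot'],-1)); x=r.apply([1,0,0])
print('cw yaw %.4f'%-np.arctan2(x[1],x[0]),'pos',s['tool_pos'].round(4),'F',s['contact_force'].round(1),'T',s['ft_torque'].round(3),'j6 %.3f'%s['joint_pos'][5],'eff6 %.3f'%s['joint_efforts'][5],s['time'])
E
python3 s.py
python3 -m inch '[[[0,0,0.0001],[0,0,0.12],0.5],[[0,0,0.0001],[0,0,0.12],0.5],[[0,0,0.0001],[0,0,0.12],0.5],[[0,0,0.0001],[0,0,0.12],0.5],[[0,0,0],[0,0,0],0.5]]' >/dev/null; python3 s.py
```

```text
cw yaw 3.1103 pos [0.5814 0.1148 0.1154] F [-2.4  0.8  5.4] T [ 0.156  0.36  -0.004] j6 -1.533 eff6 -0.015 8.55
cw yaw -2.6909 pos [0.5812 0.1141 0.1149] F [-2.1 -1.8  6. ] T [-0.292  0.36  -0.063] j6 -1.051 eff6 0.362 9.05
```

```bash
python3 -m inch '[[[0,0,0.0001],[0,0,0.12],0.5],[[0,0,0.0001],[0,0,0.12],0.5],[[0,0,0.0001],[0,0,0.12],0.5],[[0,0,0.0001],[0,0,0.12],0.5],[[0,0,0],[0,0,0],0.5]]' >/dev/null; python3 s.py
python3 -m inch '[[[0,0,0.0001],[0,0,0.08],0.5],[[0,0,0.0001],[0,0,0.08],0.5],[[0,0,0],[0,0,0],0.5]]' >/dev/null; python3 s.py
```

```text
cw yaw -2.2110 pos [0.5807 0.1136 0.1144] F [-4.3 -3.   7.9] T [-0.582  0.729 -0.066] j6 -0.571 eff6 0.366 9.55
cw yaw -2.0517 pos [0.5806 0.1135 0.1142] F [-4.7 -3.5  8.1] T [-0.733  0.808 -0.046] j6 -0.412 eff6 0.220 9.85
```

```bash
for k in 1; do python3 -m inch '[[[0,0,0.0001],[0,0,0.08],0.5],[[0,0,0.0001],[0,0,0.08],0.5],[[0,0,0],[0,0,0],0.5]]' >/dev/null; python3 s.py; done
python3 -m inch '[[[0,0,0.0001],[0,0,0.08],0.5],[[0,0,0.0001],[0,0,0.08],0.5],[[0,0,0],[0,0,0],0.5]]' >/dev/null; python3 s.py
python3 -m inch '[[[0,0,0.0001],[0,0,0.08],0.5],[[0,0,0],[0,0,0],0.5]]' >/dev/null; python3 s.py
```

```text
cw yaw -1.8916 pos [0.5803 0.1134 0.114 ] F [-5.1 -4.2  8.1] T [-0.777  1.036 -0.09 ] j6 -0.252 eff6 0.221 10.15
cw yaw -1.7316 pos [0.5802 0.1134 0.1139] F [-5.6 -4.2  9.4] T [-0.686  1.006 -0.069] j6 -0.092 eff6 0.220 10.45
cw yaw -1.6517 pos [0.5802 0.1135 0.1138] F [-6.7 -3.5  9.1] T [-0.681  1.093 -0.037] j6 -0.012 eff6 0.209 10.65
```

```bash
python3 -m inch '[[[0,0,0.0001],[0,0,0.08],0.5],[[0,0,0.0001],[0,0,0.08],0.5],[[0,0,0],[0,0,0],0.5]]' >/dev/null; python3 s.py
python3 -m inch '[[[0,0,0.0001],[0,0,0.08],0.5],[[0,0,0.0001],[0,0,0.08],0.5],[[0,0,0],[0,0,0],0.5]]' >/dev/null; python3 s.py
python3 -m inch '[[[0,0,0.0001],[0,0,0.08],0.5],[[0,0,0],[0,0,0],0.5]]' >/dev/null; python3 s.py
```

```text
cw yaw -1.4917 pos [0.58   0.1135 0.1136] F [-5.9 -3.6  9.7] T [-0.659  1.14  -0.057] j6 0.148 eff6 0.219 10.95
cw yaw -1.3316 pos [0.5799 0.1136 0.1134] F [-7.3 -2.7  9.5] T [-6.300e-01  1.174e+00  1.000e-03] j6 0.308 eff6 0.218 11.25
cw yaw -1.2517 pos [0.5799 0.1136 0.1133] F [-7.4 -3.  10.6] T [-0.611  1.35  -0.123] j6 0.388 eff6 0.207 11.45
```

```bash
python3 -m inch '[[[0,0,0.0001],[0,0,0.08],0.5],[[0,0,0.0001],[0,0,0.08],0.5],[[0,0,0],[0,0,0],0.5]]' >/dev/null; python3 s.py
python3 -m inch '[[[0,0,0.0001],[0,0,0.08],0.5],[[0,0,0],[0,0,0],0.5]]' >/dev/null; python3 s.py
python3 -m inch '[[[0,0,0.0001],[0,0,0.08],0.5],[[0,0,0],[0,0,0],0.5]]' >/dev/null; python3 s.py
```

```text
cw yaw -1.0918 pos [0.5798 0.1138 0.1132] F [-8.4 -3.8 10.4] T [-0.473  1.27  -0.055] j6 0.548 eff6 0.214 11.75
cw yaw -1.0154 pos [0.5798 0.1144 0.1131] F [-8.4 -1.6 10.5] T [-0.201  1.381  1.022] j6 0.625 eff6 1.367 11.95
cw yaw -0.9397 pos [0.5791 0.1138 0.113 ] F [-11.   -3.2  13.1] T [-0.625  1.93   2.279] j6 0.702 eff6 2.566 12.15
```

The torque jumped from about 0.06 to 2.3 N m, so the lid has bottomed. I'll unwind in small steps to find the yaw at which the contact releases.

```bash
python3 -m inch '[[[0,0,0],[0,0,-0.05],0.5],[[0,0,0],[0,0,0],0.5]]' >/dev/null; python3 s.py
python3 -m inch '[[[0,0,0],[0,0,-0.05],0.5],[[0,0,0],[0,0,0],0.5]]' >/dev/null; python3 s.py
python3 -m inch '[[[0,0,0],[0,0,-0.04],0.5],[[0,0,0],[0,0,0],0.5]]' >/dev/null; python3 s.py
python3 -m inch '[[[0,0,0],[0,0,-0.04],0.5],[[0,0,0],[0,0,0],0.5]]' >/dev/null; python3 s.py
```

```text
cw yaw -0.9883 pos [0.5791 0.1137 0.1131] F [-10.5  -2.2  12.3] T [-0.662  1.862  1.297] j6 0.653 eff6 1.125 12.35
cw yaw -1.0350 pos [0.5792 0.1137 0.1131] F [-10.5  -4.6  12.4] T [-0.613  1.842  0.34 ] j6 0.605 eff6 0.148 12.55
cw yaw -1.0739 pos [0.5793 0.1136 0.1131] F [-11.6  -4.   13.1] T [-0.573  1.893  0.071] j6 0.566 eff6 -0.069 12.75
cw yaw -1.1139 pos [0.5794 0.1136 0.1132] F [-11.   -4.4  13.6] T [-0.651  1.849  0.083] j6 0.526 eff6 -0.067 12.95
```

```bash
python3 -m inch '[[[0,0,-0.00013],[0,0,-0.12],0.5],[[0,0,-0.00013],[0,0,-0.12],0.5],[[0,0,-0.00013],[0,0,-0.12],0.5],[[0,0,-0.00013],[0,0,-0.12],0.5],[[0,0,-0.00013],[0,0,-0.12],0.5],[[0,0,-0.00013],[0,0,-0.12],0.5],[[0,0,0],[0,0,0],0.5]]' >/dev/null; python3 s.py
python3 -m inch '[[[0,0,-0.00013],[0,0,-0.12],0.5],[[0,0,-0.00013],[0,0,-0.12],0.5],[[0,0,-0.00013],[0,0,-0.12],0.5],[[0,0,-0.00013],[0,0,-0.12],0.5],[[0,0,-0.00013],[0,0,-0.12],0.5],[[0,0,-0.00013],[0,0,-0.12],0.5],[[0,0,0],[0,0,0],0.5]]' >/dev/null; python3 s.py
```

```text
cw yaw -1.8351 pos [0.5803 0.1135 0.1139] F [-7.  -4.2 10.4] T [-0.722  1.152  0.019] j6 -0.195 eff6 -0.362 13.65
cw yaw -2.5550 pos [0.5812 0.1141 0.1148] F [-4.  -1.9  7.9] T [-0.349  0.564  0.074] j6 -0.915 eff6 -0.367 14.35
```

```bash
python3 -m inch '[[[0,0,0],[0,0,-0.069],0.5],[[0,0,0],[0,0,0],0.5],[[0,0,0],[0,0,0],0.5]]'; python3 s.py
cp pics/wtmp.png pics/wpre.png
python3 - <<'E'
from m import *
w,_=save('wrist','pics/w9.png'); s,_=save('scene','pics/s9.png'); t,d=save('top','pics/t9.png')
P=cloud('top',d);z=P[...,2]
k=(z>.06)&(z<.08)&(abs(P[...,0]-.49)<.04)&(abs(P[...,1]-.05)<.05); print('peg',k.sum(),P[k].mean(0) if k.any() else 0)
pre=cv2.imread('pics/wpre.png')
A=cv2.resize(pre[170:330,210:410],(400,300)); B=cv2.resize(w[240:480,160:480,::-1],(400,300))
C=cv2.resize(s[200:320,290:450,::-1],(400,300)); D=cv2.resize(cv2.imread('pics/s2.png')[200:320,290:450],(400,300))
cv2.imwrite('pics/cmp.png',np.vstack([np.hstack([A,B]),np.hstack([D,C])]))
E
```

```text
time: 14.65
tool_pos: [0.5812, 0.1142, 0.1148]
tool_rot: [0.002, 0.257, 0.966, -0.0]
contact_force: [-4.2, -2.5, 6.8]
gripper_width: 0.633
grasp_force: 62.1
cw yaw -2.6222 pos [0.5812 0.1142 0.1148] F [-4.2 -2.5  6.8] T [-0.293  0.537  0.034] j6 -0.982 eff6 0.048 14.65
peg 19 [0.47972779 0.06451067 0.0699137 ]
```

View pics/cmp.png

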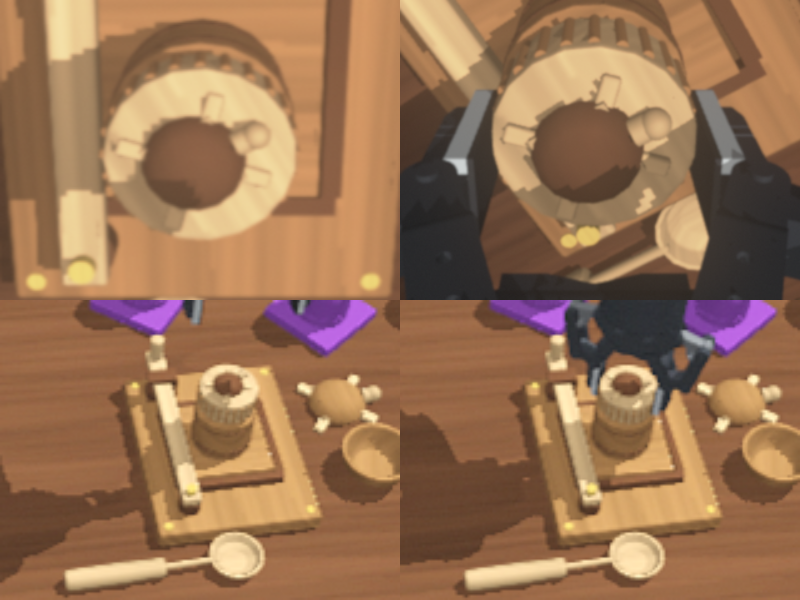

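The turtle's head, at (250,135) before and (655,125) now, keeps the same angle to the gripper, so the lid did not slip. The keeper is still in its catch and the other wares are where they were.

```bash
python3 -c "
from plant import manip
print(manip.job_done())"
```

```text
the job is handed in; nothing more can be done
None
```

The job is handed in at about 15 s: the keeper is closed in its catch, and the lid was screwed to its stop, backed off about 1.57 rad and is still gripped; the camera check showed the jar in its pocket and no wares near the holder moved.

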